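# Lay a friction disc on the drag plate and lower the presser lever onto it

## Robot

A 7-joint arm with a two-finger parallel gripper is mounted at the origin on the work surface. World frame = base frame: x ahead of the robot, y to its left, z up, the work surface at z = 0. Lengths are in m, angles in rad, forces in N, time in s.
With the tool pointing down it reaches from about 0.4 to 0.85 m from the base axis. Payload 10.4 kg.
Tool frame: the origin (TCP) lies at the very end of the fingers, on their centre line; the grasp point (between the pads) lies manip.hold_point_z behind it (manip.hold_point_z is the distance from the TCP to the grasp point, in m); z points along the fingers, y is the direction in which the jaws open and shut (so a half turn about z gives the same grasp; the last joint's range is limited). The gripper opens to 85 mm and grips with 20 to 120 N. Pads are 22 mm wide; open, the fingers measure 114 mm over their backs; the gripper's body (76 mm by 85 mm) begins 54 mm behind the grasp point. The pads swing forward as they close: fully open they stand 13 mm farther back than shut.
Start: joints at [1.123, 0.332, -0.065, 1.46, 0.022, 1.35, -0.088], TCP at [0.258, -0.569, 0.231] pointing down, gripper open.
Joint ranges: [-2.6, 2.6], [-0.5, 2.12], [-1.47, 1.34], [0.16, 2.42], [-1.27, 4.41], [0.06, 2.06], [-2.6, 2.6]. Speed limits (rad/s): [2.22, 2.22, 2.79, 2.79, 3.14, 3.14, 3.14].

## Interface

Orientations are given as a unit quaternion [x, y, z, w].
In Python, from workcell import manip gives the robot as it stands.
- The arm moves only by the tool jog_arm, never from a script. Its arguments are lists of equal length, an entry for each row: "translation": the shift along the world's x, y, z in mm, a list of three; "turn": the turn about the world's z in degrees. In form: {"translation": [[x, y, z], ...], "turn": [turn, ...]}. A call has 1 to 12 rows; each row is the pose to reach, as a shift and turn from the pose measured when the call began; what a row does not reach only later rows make up. A row lasts 1/12 s, in which the tool goes at most 41.7 mm and 7.16 degrees, less where a joint would pass 70% of its speed; a pose out of reach is approached as far as the arm can. A call with a gripper value outside its range is refused whole. "grip" is the finger opening in mm, from 0 to 85.4, set as the call begins (left out, the last holds). The fingers move at their own pace and stop on an object; "grip_force" is the grip in N (left out, the last holds). Time passes only in rows, so rows that repeat a pose let the fingers close. It gives the time, the measured TCP pose, the force and the opening at its end, in the units of the state.
- manip.get_obs(): the state, without advancing time (a new reading comes with each control period).
- manip.camera(name): name is "scene" or "top" or "wrist"; returns a dict with "frame" (384x512x3 uint8, red, green, blue), "mtx" (3x3 intrinsics, pixels), "pose" (4x4, takes a point from camera to world coordinates). Camera axes: x right, y down, z forward; pixel columns grow to the right and rows downward; lengths in m; the calibration is good to about 2 mm. The wrist camera is an equidistant fisheye: a pixel r from the principal point sees the ray r / f radians off the axis. A picture is of the moment at which its call begins. There is no depth.
- manip.hand_in(): hands the job in, once; it reports no verdict.
Trained networks look in a picture, given as the dict that the camera call returned (one of the last four; its "shot" number tells which), for a name from the list of things; names that differ only in an ending like _2 or _b are one class to them, and where a whole thing is asked for, a point or a joint stands for the part that bears it (a point fixed in the world has none). Each returns a list of dicts, best first, with "confidence" (0 to 1); they miss things now and then, are a little off and sometimes report something else, mostly with a low value. They report only what shows in the picture. A call takes as long as a camera call.
- manip.outline_of(picture, label): "mask" (384x512 bool, what is visible of it) and "extent" ([left, top, right, bottom] in pixels, round what is visible of it).
- manip.pinpoint(picture, label): "at" ([column, row] in pixels: a listed point, or the origin of a listed thing).
The state is a dict: "clock": time; "joint_pos": joint angles; "joint_velocities": joint speeds; "tau": joint torques, N m; "position": TCP position; "ee_rot": TCP orientation; "ft_force": force on the tool from outside, world axes, zero at the start; "torque": the same for the moment, N m; "grip_width": opening from 0.0 (shut) to 1.0 (fully open).
Only numpy, scipy, OpenCV 4.12 (cv2) and the standard library are available. Lean on these libraries where they do the work, as an engineer would, in place of code of your own. Each camera call takes 0.05 s, during which the arm holds its last target. There are 200 camera calls.

## Task

Lay the loose cork-faced friction disc flat and centred on the steel drag plate that already lies on the jig's round plate, and let go of it. Then gently lower the jig's raised presser lever until its foot rests on the disc, and leave it down. Keep the drag plate centred on the jig's plate, and leave the reel, grip, line guide and screw dish where they lie.

Things in the scene. Friction and masses are not known exactly. Their poses are not given: they have to be found in the camera images.
- jig: Fixed green-painted bench jig: base slab 110 (x) by 240 (y) by 12 mm thick, y = -60 to +180 mm. Origin on the counter straight below the centre of its round aluminium plate (68 mm across, top 20 mm above the counter); z up. The head, two cheeks 46 mm over all in x, 44 mm in y, 76 mm high, stands at y = +130 mm and holds the lever.
- jig_plate (a point): Centre of the top face of the jig's round plate, 20 mm above the counter.
- lever (a joint): Presser lever's angle (rad), pivot along the jig's x at jig y = 130, z = 62 mm. 0: arm (165 mm long) level over the round plate, towards jig -y, foot on the full stack. Grows as raised: 1.57 upright; stops -0.15, 1.85; starts 1.4 to 1.75. Stiff, damped: stays put above 1.25; below 1.05 sinks in about 2 s by its own weight and bears on the stack with 1 to 5 N. 1 to 5 N at the handle moves it.
- lever_handle (a point): Middle of the graspable length of the lever's handle: a black round bar 12 mm thick along the jig's x axis at the arm's free end, sticking out 50 mm from the arm (12 mm wide, 9 mm thick) to the jig's -x side. In jig axes this point is at x = -30, y = 130 - 165 cos(angle), z = 62 + 165 sin(angle) mm.
- drag_plate: Bare steel drag plate, a loose flat disc 60 mm across, 6 mm thick, 0.12 kg, lying on the jig's round plate from the start. Origin at the centre of its underside, z up; top 26 mm above the counter.
- friction_disc: Friction disc to be laid: a loose flat disc 48 mm across, 10 mm thick, cork faces with a thin brass core showing at the rim, about 0.08 kg, alike on both faces, lying flat on the counter. Origin at the centre of its underside, z up.
- disc_centre (a point): Centre of the friction disc, 5 mm above its underside.
- reel: Bystander: nickel centrepin reel lying flat, 100 mm across, 26 mm thick (44 mm to the handle tops). Origin at its underside's centre.
- handle_grip: Bystander: black rubber handle grip lying on the counter, a rod 54 mm long, 22 mm thick. Origin at its underside's centre, long axis x.
- line_guide: Bystander: silver line guide, a wire ring standing on a foot 52 mm long, 12 mm wide; 39 mm high. Origin at its underside's centre.
- screw_dish: Bystander: dark round wooden dish 80 mm across, 14 mm high, holding three brass spool screws. Origin at its underside's centre.
- lever_foot (a point): Centre of the face of the lever's round foot, 28 mm across. It hangs below the arm 130 mm from the pivot, its face 26 mm below the arm's middle line; at lever angle 0 it is over the round plate's centre, 36 mm above the counter.

How it is judged:
On the way:
1. the friction disc lies flat and centred (within 8 mm) on the drag plate, let go, while the lever is still raised (above 0.9 rad) (horizontal distance between disc_centre and drag_plate below 0.008 m and z of disc_centre in the frame of jig between 0.029 and 0.033 m and angle between the z axis of disc_centre and the z axis of jig, either way round below 0.08 rad and contact force between the fingers and friction_disc below 0.1 N and value of joint lever above 0.9 rad), for 0.2 s.
At the end, for the whole second after the job is handed in: The friction disc lies flat on the drag plate, centred on it within 8 mm and on the jig's plate within 10 mm; the drag plate is centred on the jig's plate within 8 mm; the lever is down (within 0.04 rad of level) with its foot bearing on the disc with more than 0.4 N, and all is at rest (horizontal distance between disc_centre and drag_plate below 0.008 m and horizontal distance between disc_centre and jig_plate below 0.01 m and horizontal distance between drag_plate and jig_plate below 0.008 m and z of disc_centre in the frame of jig between 0.029 and 0.033 m and angle between the z axis of disc_centre and the z axis of jig, either way round below 0.08 rad and value of joint lever between -0.04 and 0.04 rad and contact force between jig and friction_disc above 0.4 N and linear speed of friction_disc below 0.02 m/s); the robot touches nothing.
It fails at once if the lever is slammed down (faster than 2.5 rad/s) (velocity of joint lever below -2.5 rad/s).
It fails at once if a bystander (reel, grip, line guide, screw dish) is moved by more than 25 mm (distance of any of reel, handle_grip, line_guide, screw_dish from where it was at the start of the episode above 0.025 m).
It also fails if it takes over 51 s, if anything falls off the work surface, if the arm or the gripper's body presses on something with over 40 N, if the wrist force passes 120 N, or if a joint passes its speed limit or range.

## Working session

There is one attempt and no reset: what is moved stays moved. The work goes in short steps, Python scripts to look and compute and a tool call to move; the robot and the scene stay as the last step left them, time stands still between calls to the robot, and variables do not carry over. Pictures are saved under pics/ and viewed, about 8 in all and at most 12, crops included, and the job is handed in when it is done.

Besides the shell and the picture viewer there is one more tool, called after ">>>" as name([rows], argument=value, ...), one row to a line, values as JSON. jog_arm: Moves the arm, as the interface text tells. Its arguments: {"type":"object","properties":{"translation":{"type":"array"},"turn":{"type":"array"},"grip":{"type":"number"},"grip_force":{"type":"number"}},"required":["translation","turn"]}

```bash
mkdir -p pics; cat > h.py <<'E'
import numpy as np, cv2
from workcell import manip
def ray(p,px,fish=False):
    K=np.array(p["mtx"]);T=np.array(p["pose"])
    x=(px[0]-K[0,2])/K[0,0];y=(px[1]-K[1,2])/K[1,1]
    if fish:
        r=np.hypot(x,y);d=np.array([x/r*np.sin(r),y/r*np.sin(r),np.cos(r)]) if r>1e-9 else np.array([0,0,1.])
    else: d=np.array([x,y,1.])
    return T[:3,3],T[:3,:3]@d
def at(p,px,z,fish=False):
    o,d=ray(p,px,fish);return o+d*(z-o[2])/d[2]
def save(p,n): cv2.imwrite(f"pics/{n}.png",np.array(p["frame"])[:,:,::-1])
E
python3 - <<'E'
from h import *
print(manip.hold_point_z,manip.get_obs())
im=[]
for c in("top","scene"):
    p=manip.camera(c);im.append(p["frame"])
    print(c,np.round(p["pose"],3).tolist())
    for l,z in(("disc_centre",.005),("friction_disc",0),("jig_plate",.02),("jig",0),("drag_plate",.02),("lever_handle",.22),("reel",0),("handle_grip",0),("line_guide",0),("screw_dish",0)):
        for r in manip.pinpoint(p,l)[:2]: print(l,np.round(r["at"],1),round(r["confidence"],2),np.round(at(p,r["at"],z),3))
    save(p,c)
E
```

```text
0.0187 {'clock': 0.0, 'joint_pos': array([ 1.12341325,  0.33286943, -0.06469809,  1.46093957,  0.02157837,
        1.34993864, -0.08850624]), 'joint_velocities': array([ 6.10661568e-05,  4.97749443e-04, -4.65298824e-05, -1.66348505e-03,
        3.18054440e-04, -5.80508094e-04, -3.87393707e-04]), 'tau': array([-5.90891268e-04, -6.25444508e+01,  4.88448911e-02, -3.91605878e+01,
        1.61494338e-02,  9.90996079e-03,  1.34412767e-05]), 'position': array([ 0.25741618, -0.56910095,  0.2305183 ]), 'ee_rot': array([ 9.77528458e-01,  2.10802231e-01, -1.77853442e-04, -7.08244375e-04]), 'ft_force': array([ 0.59149036, -0.32973144, -0.27255541]), 'torque': array([-0.01689384, -0.01091646,  0.01363063]), 'grip_width': 1.0008698091242918}
top [[-0.022, -0.981, 0.193, 0.418], [-1.0, 0.017, -0.025, -0.057], [0.021, -0.193, -0.981, 1.099], [0.0, 0.0, 0.0, 1.0]]
disc_centre [302.4 245.8] 0.83 [ 0.494 -0.191  0.005]
friction_disc [302.8 244.4] 0.87 [ 0.498 -0.193  0.   ]
jig_plate [230.7 216.8] 0.85 [ 0.567 -0.017  0.02 ]
jig [231.3 220. ] 0.87 [ 0.562 -0.017  0.   ]
drag_plate [230.3 218.2] 0.71 [ 
[... 372 characters left out ...]
5, -0.59, 0.586, -0.557], [-0.017, -0.712, -0.702, 0.634], [0.0, 0.0, 0.0, 1.0]]
disc_centre [173.1 207.9] 0.74 [ 0.487 -0.186  0.005]
disc_centre [280.8  91.7] 0.65 [0.43  0.37  0.005]
friction_disc [177.1 209.2] 0.74 [ 0.494 -0.181  0.   ]
jig_plate [247.8 172.1] 0.8 [ 0.57  -0.011  0.02 ]
jig [243.4 181.7] 0.65 [ 0.567 -0.027  0.   ]
drag_plate [245.2 171.8] 0.61 [ 0.564 -0.013  0.02 ]
lever_handle [281.6  66.9] 0.8 [0.563 0.146 0.22 ]
reel [324.6 234.3] 0.89 [ 0.804 -0.066  0.   ]
handle_grip [149.  274.5] 0.52 [ 0.565 -0.339  0.   ]
handle_grip [282.4  68.4] 0.17 [0.35  0.513 0.   ]
line_guide [229.2 237.8] 0.78 [ 0.641 -0.183  0.   ]
screw_dish [255.5 283. ] 0.95 [ 0.748 -0.242  0.   ]
```

View pics/top.png

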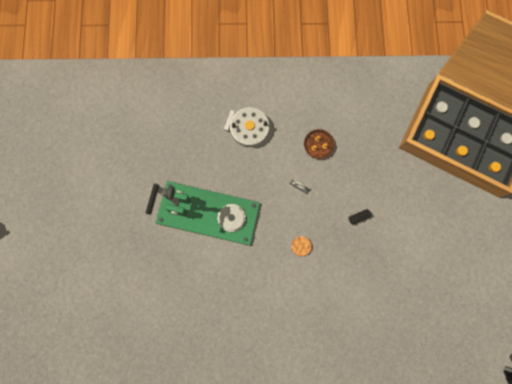

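View pics/scene.png

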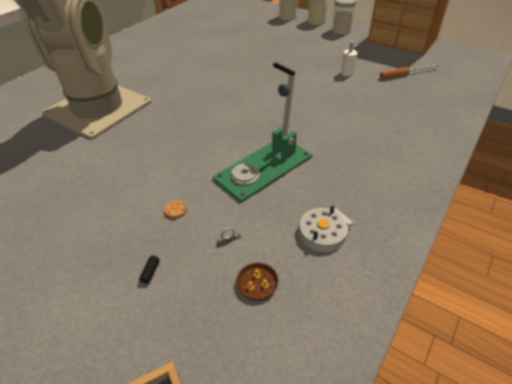

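The top view shows the disc at (302,246), the jig plate at (231,217) with the head to the left, and the raised handle at (152,200). The scene view agrees: disc (175,209), plate (246,172). The networks' points lie on these. I'll move above the disc and find the jig yaw.

>>> jog_arm([
  [20,32,0],
  [40,65,-10],
  [61,98,-25],
  [81,130,-40],
  [101,163,-55],
  [121,196,-70],
  [142,229,-80],
  [162,261,-90],
  [182,294,-95],
  [202,326,-100],
  [220,355,-100],
  [235,379,-100],
], turn=[0,0,0,0,0,0,0,0,0,0,0,0], grip=85)

```text
clock: 2.1
position: [0.4937, -0.1876, 0.1313]
ee_rot: [0.977, 0.212, 0.0, -0.0]
ft_force: [1.5, -0.2, 0.3]
grip_width: 0.997
```

```bash
python3 - <<'E'
from h import *
p=manip.camera("top")
f=np.array(p["frame"]).astype(int)
g=((f[...,1]>f[...,0]+30)&(f[...,1]>f[...,2]+15)).astype(np.uint8)
ys,xs=np.nonzero(g)
for c in manip.outline_of(p,"jig")[:1]: print(c["extent"],c["confidence"])
pts=np.array([at(p,(x,y),.012)[:2] for x,y in zip(xs,ys)],np.float32)*1000
r=cv2.minAreaRect(pts);print("rect",r,cv2.boxPoints(r).round())
w=manip.camera("wrist");save(w,"w1")
print(np.round(w["pose"],3).tolist())
for l,z in(("disc_centre",.005),("friction_disc",0),("jig_plate",.02),("drag_plate",.02)):
    for r in manip.pinpoint(w,l)[:2]: print(l,np.round(r["at"],1),round(r["confidence"],2),np.round(at(w,r["at"],z,True),4))
for r in manip.outline_of(w,"friction_disc")[:1]:
    c,_=cv2.findContours(r["mask"].astype(np.uint8),0,1);c=max(c,key=cv2.contourArea)[:,0]
    q=np.array([at(w,x,.008,True)[:2] for x in c],np.float32)*1000
    print("circ",cv2.minEnclosingCircle(q),r["confidence"])
o=manip.get_obs();print(o["clock"],o["position"],o["ee_rot"])
E
```

```text
[145.7, 183.3, 259.8, 246.7] 0.79
rect ((579.8394775390625, 40.64244842529297), (238.52793884277344, 108.13729095458984), 75.7149658203125) [[498. -62.]
 [603. -88.]
 [662. 143.]
 [557. 170.]]
[[0.418, -0.872, -0.253, 0.561], [-0.908, -0.402, -0.115, -0.155], [-0.001, 0.278, -0.961, 0.275], [0.0, 0.0, 0.0, 1.0]]
disc_centre [262.8 182.7] 0.78 [ 0.4945 -0.1881  0.005 ]
friction_disc [416.6 184.7] 0.64 [ 0.5601 -0.3378  0.    ]
friction_disc [256.4 182.4] 0.6 [ 0.491 -0.183  0.   ]
drag_plate [123.9  46.3] 0.86 [ 0.5622 -0.0187  0.02  ]
drag_plate [415.6 187.9] 0.71 [ 0.5569 -0.3252  0.02  ]
circ ((493.62811279296875, -186.5797576904297), 25.72890281677246) 0.66
2.5 [ 0.49199625 -0.19183339  0.13134813] [ 9.77763655e-01  2.09709741e-01 -1.14120875e-04  2.15515615e-04]
```

View pics/w1.png

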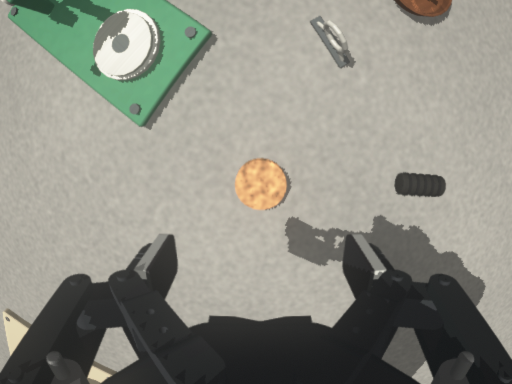

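Wrist view: disc at (261,184) between the fingers, jig plate at (125,45), grip and line guide well clear. The disc is at (0.494, -0.187). The jig's +y axis points at 75.7°, and its plate is at about (0.565, -0.0175).

>>> jog_arm([
  [2,4.5,-30],
  [2,4.5,-60],
  [2,4.5,-90],
  [2,4.5,-112],
  [2,4.5,-124],
  [2,4.5,-130],
  [2,4.5,-130],
  [2,4.5,-130],
], turn=[0,0,0,0,0,0,0,0])

```text
clock: 3.17
position: [0.4946, -0.1878, 0.0023]
ee_rot: [0.978, 0.209, 0.0, 0.001]
ft_force: [0.2, 0.6, 1.0]
grip_width: 0.991
```

>>> jog_arm([
  [0,0,0],
  [0,0,0],
  [0,0,0],
  [0,0,0],
  [0,0,0],
  [0,0,0],
  [0,0,0],
  [0,0,0],
], turn=[0,0,0,0,0,0,0,0], grip=40, grip_force=25)

```text
clock: 3.83
position: [0.4952, -0.1881, 0.0035]
ee_rot: [0.978, 0.209, 0.001, 0.001]
ft_force: [-2.2, 0.8, 8.4]
grip_width: 0.542
```

>>> jog_arm([
  [0,0,10],
  [0,0,30],
  [0,0,60],
  [0,0,80],
  [0,0,80],
  [0,0,80],
], turn=[0,0,0,0,0,0])

```text
clock: 4.33
position: [0.4961, -0.1885, 0.0852]
ee_rot: [0.978, 0.209, 0.002, 0.002]
ft_force: [0.1, -0.5, -2.3]
grip_width: 0.534
```

```bash
python3 - <<'E'
from h import *
w=manip.camera("wrist");save(w,"w2")
o=manip.get_obs();z=o["position"][2];print(o["clock"],o["position"],o["ft_force"],o["grip_width"])
for l,z in(("disc_centre",z+.003),("jig_plate",.02),("drag_plate",.02)):
    for r in manip.pinpoint(w,l)[:2]: print(l,np.round(r["at"],1),round(r["confidence"],2),np.round(at(w,r["at"],z,True),4))
for r in manip.outline_of(w,"drag_plate")[:1]:
    c,_=cv2.findContours(r["mask"].astype(np.uint8),0,1);c=max(c,key=cv2.contourArea)[:,0]
    q=np.array([at(w,x,.026,True)[:2] for x in c],np.float32)*1000
    print("circ",cv2.minEnclosingCircle(q),r["confidence"])
E
```

```text
4.3833 [ 0.49517284 -0.18815837  0.08380559] [ 0.74195955  0.03946024 -1.22192264] 0.5438068670286288
disc_centre [266.  244.6] 0.82 [ 0.4965 -0.1914  0.0868]
drag_plate [94.4 37.4] 0.87 [ 0.564  -0.0192  0.02  ]
circ ((563.6314086914062, -18.012983322143555), 31.170251846313477) 0.83
```

View pics/w2.png

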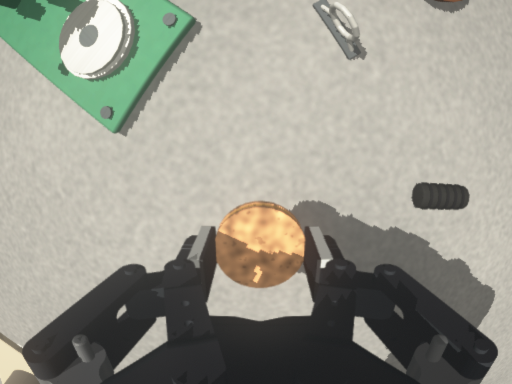

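The disc is held flat at (261,245), centred between the fingers, and the drag plate is at (0.564, -0.018). I'll carry it over.

>>> jog_arm([
  [12,29,0],
  [25,61,0],
  [38,93,0],
  [51,125,0],
  [62,152,0],
  [69,170,0],
  [69,170,0],
  [69,170,0],
  [69,170,0],
], turn=[0,0,0,0,0,0,0,0,0])

```text
clock: 5.33
position: [0.563, -0.0188, 0.0818]
ee_rot: [0.978, 0.209, -0.001, 0.001]
ft_force: [-0.5, 0.3, -1.3]
grip_width: 0.539
```

```bash
python3 - <<'E'
from h import *
w=manip.camera("wrist");save(w,"w3")
o=manip.get_obs();print(o["clock"],o["position"],o["ft_force"],o["grip_width"])
t=manip.camera("top");s=manip.camera("scene")
A=[];b=[]
for p in(t,s):
    r=manip.pinpoint(p,"lever_handle")[0];print(r)
    q,d=ray(p,r["at"]);d=d/np.linalg.norm(d);M=np.eye(3)-np.outer(d,d);A.append(M);b.append(M@q)
h=np.linalg.solve(sum(A),sum(b));v=h-[.565,-.0175,0];y=np.array([.247,.969]);x=np.array([.969,-.247])
print("handle",h,"jig",v[:2]@x,v[:2]@y,"angle",np.arctan2(h[2]-.062,.13-v[:2]@y))
E
```

```text
5.3833 [ 0.56299455 -0.01923985  0.08193481] [ 0.01466685 -0.63414506 -1.4069741 ] 0.5402927932282874
{'at': [149.5, 203.3], 'confidence': 0.72}
{'at': [283.8, 68.7], 'confidence': 0.91}
handle [0.57108541 0.13864451 0.22044247] jig -0.03267092961880001 0.1528071233207883 angle 1.7137600763851348
```

View pics/w3.png

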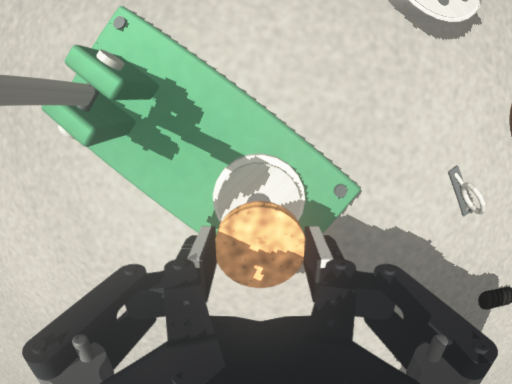

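The held disc at (261,245) lines up with the drag plate behind it, about column 259. The handle triangulates to jig x -33 mm (it should be -30) and a lever angle of 1.71. Lowering now.

>>> jog_arm([
  [1.2,1,-15],
  [1.2,1,-30],
  [1.2,1,-42],
  [1.2,1,-48],
  [1.2,1,-51],
  [1.2,1,-52],
  [1.2,1,-52],
  [1.2,1,-52],
], turn=[0,0,0,0,0,0,0,0])

```text
clock: 6.25
position: [0.565, -0.0179, 0.0311]
ee_rot: [0.978, 0.209, 0.001, 0.001]
ft_force: [-0.2, -0.4, -1.1]
grip_width: 0.542
```

>>> jog_arm([
  [0,0,-1],
  [0,0,-2],
  [0,0,-2],
  [0,0,-2],
], turn=[0,0,0,0])

```text
clock: 6.58
position: [0.5655, -0.0179, 0.0296]
ee_rot: [0.978, 0.209, 0.001, 0.001]
ft_force: [-0.5, -1.0, 3.5]
grip_width: 0.538
```

Contact. Now release, then back off straight up.

>>> jog_arm([
  [0,0,0.5],
  [0,0,0.5],
  [0,0,0.5],
  [0,0,0.5],
  [0,0,1],
  [0,0,1],
], turn=[0,0,0,0,0,0], grip=75)

```text
clock: 7.08
position: [0.5655, -0.0178, 0.0306]
ee_rot: [0.978, 0.209, 0.001, 0.001]
ft_force: [0.2, 0.2, -0.1]
grip_width: 0.883
```

>>> jog_arm([
  [0,0,10],
  [0,0,30],
  [0,0,60],
  [0,0,95],
  [0,0,130],
  [0,0,150],
  [0,0,150],
  [0,0,150],
], turn=[0,0,0,0,0,0,0,0])

```text
clock: 7.75
position: [0.5661, -0.0178, 0.1825]
ee_rot: [0.978, 0.209, 0.002, 0.001]
ft_force: [-0.8, -0.9, -0.1]
grip_width: 0.874
```

```bash
python3 - <<'E'
from h import *
w=manip.camera("wrist");save(w,"w4")
o=manip.get_obs();print(o["clock"],o["position"],o["ft_force"],o["grip_width"])
for l,z in (("drag_plate",.026),("friction_disc",.036),):
  for r in manip.outline_of(w,l)[:1]:
    c,_=cv2.findContours(r["mask"].astype(np.uint8),0,1);c=max(c,key=cv2.contourArea)[:,0]
    q=np.array([at(w,x,z,True)[:2] for x in c],np.float32)*1000
    print(l,"circ",cv2.minEnclosingCircle(q),r["confidence"])
for l,z in(("disc_centre",.031),("jig_plate",.02),("drag_plate",.02)):
    for r in manip.pinpoint(w,l)[:1]: print(l,np.round(r["at"],1),round(r["confidence"],2),np.round(at(w,r["at"],z,True),4))
E
```

```text
7.8 [ 0.565354   -0.01790766  0.1808998 ] [-0.49998377 -0.53206357 -0.08684554] 0.8743779118191742
drag_plate circ ((564.2772216796875, -16.13373565673828), 30.290477752685547) 0.8
friction_disc circ ((564.4998168945312, -17.614898681640625), 24.271387100219727) 0.82
disc_centre [264.1 177.4] 0.67 [ 0.5656 -0.0232  0.031 ]
```

View pics/w4.png

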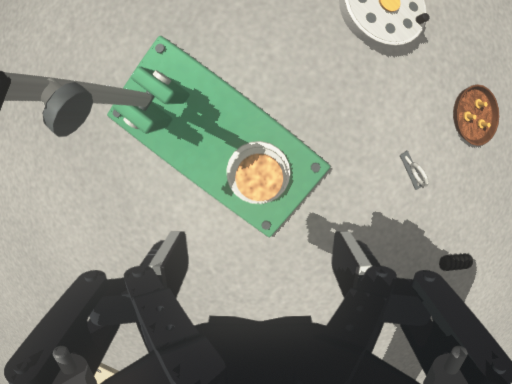

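Disc at (259,178) lies flat within the plate's rim (258,173), about 1.5 mm off centre, and the lever is still up. Next I go over the handle to its far side, with the fingers shut and squared to the jig.

>>> jog_arm([
  [0,0,35],
  [0,0,70],
  [0,0,105],
  [1,15,115],
  [3,45,115],
  [6,80,115],
  [9,115,115],
  [12,150,115],
  [14,182,115],
  [16,207,115],
  [16,207,115],
  [16,207,115],
], turn=[-6,-12,-18,-24,-30,-36,-38.5,-38.5,-38.5,-38.5,-38.5,-38.5], grip=0)

```text
clock: 9.05
position: [0.5804, 0.1908, 0.2937]
ee_rot: [0.992, -0.124, -0.001, 0.001]
ft_force: [0.8, -0.5, -0.5]
grip_width: 0.004
```

>>> jog_arm([
  [0,0,-30],
  [0,0,-60],
  [0,0,-85],
  [0,0,-100],
  [0,0,-104],
  [0,0,-104],
  [0,0,-104],
], turn=[0,0,0,0,0,0,0])

```text
clock: 9.63
position: [0.581, 0.1901, 0.1907]
ee_rot: [0.992, -0.124, -0.0, 0.001]
ft_force: [0.3, 0.9, 1.6]
grip_width: -0.003
```

```bash
python3 - <<'E'
from h import *
p=manip.camera("scene");f=p["frame"][0:230,150:400]
cv2.imwrite("pics/s2.png",cv2.resize(f,None,fx=3,fy=2.6)[:,:,::-1])
o=manip.get_obs();print(o["clock"],o["position"],o["ft_force"])
E
```

```text
9.6833 [0.58113677 0.1905028  0.19115389] [ 0.41410363 -0.11789531  0.77566309]
```

View pics/s2.png

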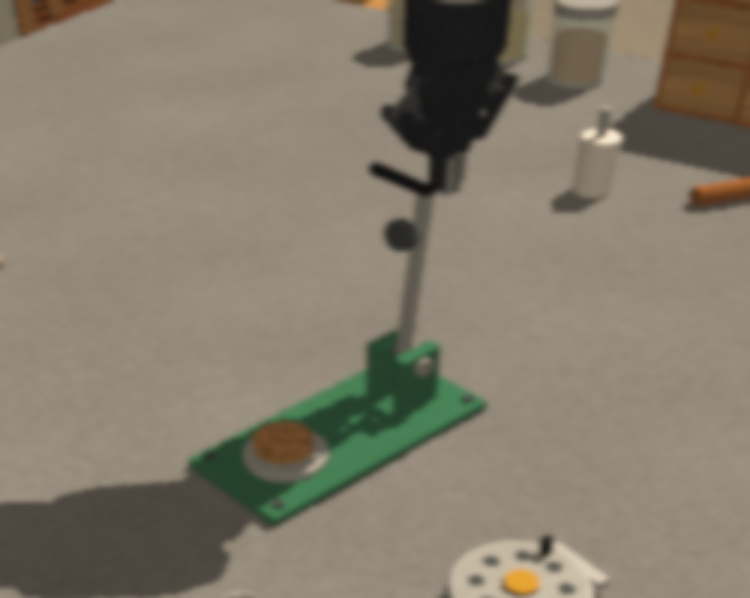

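The fingers are behind the handle on its far side and the disc is on the plate. Pushing gently towards jig -y.

>>> jog_arm([
  [-2,-9,0],
  [-4,-17,0],
  [-7,-26,0],
  [-9,-35,0],
  [-11,-44,0],
  [-13,-52,0],
  [-16,-61,0],
  [-18,-70,0],
  [-20,-78,0],
  [-22,-87,0],
  [-24,-96,0],
  [-27,-105,0],
], turn=[0,0,0,0,0,0,0,0,0,0,0,0])

```text
clock: 10.68
position: [0.5537, 0.0846, 0.1907]
ee_rot: [0.992, -0.124, -0.0, 0.0]
ft_force: [0.8, 2.1, -1.5]
grip_width: 0.003
```

>>> jog_arm([
  [-2,-7,0],
  [-4,-14,0],
  [-5,-21,0],
  [-7,-28,0],
  [-9,-35,0],
  [-9,-35,0],
], turn=[0,0,0,0,0,0])

```text
clock: 11.18
position: [0.5445, 0.0474, 0.1907]
ee_rot: [0.992, -0.125, -0.0, 0.001]
ft_force: [0.1, -0.5, 0.2]
grip_width: -0.001
```

```bash
cat > lev.py <<'E'
from h import *
t=manip.camera("top");s=manip.camera("scene")
A=[];b=[]
for p in(t,s):
    R=manip.pinpoint(p,"lever_handle")
    if not R: print("none");continue
    r=R[0];print(r)
    q,d=ray(p,r["at"]);d=d/np.linalg.norm(d);M=np.eye(3)-np.outer(d,d);A.append(M);b.append(M@q)
if len(A)>1:
    h=np.linalg.solve(sum(A),sum(b));v=h-[.565,-.0175,0];y=np.array([.247,.969]);x=np.array([.969,-.247])
    print("handle",h,"jig",v[:2]@x,v[:2]@y,"angle",np.arctan2(h[2]-.062,.13-v[:2]@y))
o=manip.get_obs();print(o["clock"],o["position"],o["ft_force"])
cv2.imwrite("pics/%d.png"%(o["clock"]*100),cv2.resize(s["frame"][0:230,150:400],None,fx=3,fy=2.6)[:,:,::-1])
E
python3 lev.py; ls pics
```

```text
{'at': [204.8, 217.5], 'confidence': 0.45}
{'at': [246.7, 96.6], 'confidence': 0.75}
handle [0.54357429 0.03090158 0.19526037] jig -0.032716705085074904 0.04160897946948806 angle 0.9851311611078793
11.3833 [0.54476575 0.04976807 0.19078333] [ 0.56773389  0.66075883 -0.2974712 ]
1138.png
s2.png
scene.png
top.png
w1.png
w2.png
w3.png
w4.png
```

The lever is at about 0.99 rad and sinking by itself. I'll back off behind and up, then let it settle.

>>> jog_arm([
  [5,20,10],
  [10,40,40],
  [10,40,75],
  [10,40,100],
  [10,40,100],
  [10,40,100],
  [10,40,100],
  [10,40,100],
  [10,40,100],
  [10,40,100],
  [10,40,100],
  [10,40,100],
], turn=[0,0,0,0,0,0,0,0,0,0,0,0])

```text
clock: 12.38
position: [0.5547, 0.0897, 0.2905]
ee_rot: [0.992, -0.124, -0.001, 0.0]
ft_force: [-0.1, -0.0, -0.3]
grip_width: -0.0
```

>>> jog_arm([
  [0,0,0],
  [0,0,0],
  [0,0,0],
  [0,0,0],
  [0,0,0],
  [0,0,0],
  [0,0,0],
  [0,0,0],
  [0,0,0],
  [0,0,0],
  [0,0,0],
  [0,0,0],
], turn=[0,0,0,0,0,0,0,0,0,0,0,0])

```text
clock: 13.38
position: [0.5547, 0.0897, 0.2905]
ee_rot: [0.992, -0.124, -0.001, 0.0]
ft_force: [-0.7, 0.4, 0.2]
grip_width: -0.002
```

>>> jog_arm([
  [0,0,0],
  [0,0,0],
  [0,0,0],
  [0,0,0],
  [0,0,0],
  [0,0,0],
  [0,0,0],
  [0,0,0],
  [0,0,0],
  [0,0,0],
  [0,0,0],
  [0,0,0],
], turn=[0,0,0,0,0,0,0,0,0,0,0,0])

```text
clock: 14.38
position: [0.5547, 0.0897, 0.2905]
ee_rot: [0.992, -0.124, -0.001, 0.0]
ft_force: [-0.4, 0.1, 0.0]
grip_width: 0.0
```

```bash
python3 lev.py; ls -t pics|head -1; cp pics/$(ls -t pics|head -1) pics/fin.png
```

```text
{'at': [244.9, 232.7], 'confidence': 0.73}
{'at': [225.0, 161.3], 'confidence': 0.95}
handle [ 0.52685748 -0.04741834  0.05929845] jig -0.029570273727257908 -0.038412076952374405 angle -0.01603992311356722
14.5833 [0.55467244 0.08972019 0.29049632] [0.14472111 1.33719848 0.03813507]
1458.png
```

View pics/fin.png

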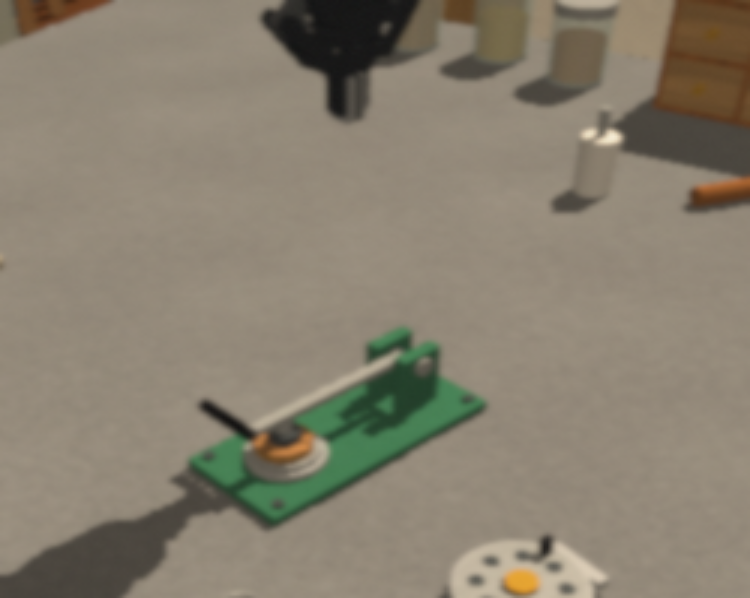

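The lever is level, with its foot at (287,432) in the crop, centred on the disc and plate. The gripper is well clear. Handing in.

```bash
python3 -c "
from workcell import manip
print(manip.hand_in())"
```

```text
the job is handed in; nothing more can be done
None
```

I laid the friction disc on the drag plate and let go of it. Then I pushed the raised lever past its sinking point with shut fingers, and it settled onto the disc by itself. I handed the job in at about 14.6 s; no verdict is reported.

- **Placing:** before the lever came down, the wrist camera put the disc about 1.5 mm from the drag plate's centre. Both were within about 2 mm of the jig plate's centre as I estimated it. One reading disagreed: the network's single-point estimate for the disc was about 5 mm off its outline. I trusted the outline, because it matched the picture.
- **Lever:** my last check gave an angle of about -0.016 rad, inside the ±0.04 limit. The picture showed the foot on the disc and the gripper well clear. I could not measure the foot's force on the disc.
- **Bystanders:** I never touched the reel, grip, line guide or screw dish, but I did not re-measure their positions at the end.

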